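Work a ring out of a cluster and bed it in the welding jig

TASK

Three steel discs lie touching on the welding bench; push the one with the wide bore (a finger in the bore is the easy way) straight out of the cluster until it is a good thumb's width (25 mm) clear of the other two, without shifting those. Keeping it flat on the bench, slide it between the guides of the welding jig, feel for the white sprung stop pad at its closed end and press the ring against it with a steady force of about 12 N for one second, taking care not to press much harder than that. Then let go and leave it resting against the pad; leave everything else on the bench where it is.

Things in the scene. Friction and masses are not known exactly. Their poses are not given: they have to be found in the camera images.
- wide_ring: the ring to move: flat plain steel ring, outside diameter 62 mm, bore 42 mm right through, 14 mm thick, about 0.18 kg (varies). Lies flat on the bare bench. Origin: centre of its underside, on the ring's axis; z up. Any of the three places of the cluster may hold it.
- small_bore: neighbour in the cluster, to be left in place: steel disc, diameter 62 mm, 14 mm thick, with a bore of only 14 mm. Origin: centre of its underside.
- blank: neighbour in the cluster, to be left in place: solid steel disc without a bore, diameter 62 mm, 14 mm thick. Origin: centre of its underside. The three discs lie in a triangle, each touching the other two (centres 62.4 mm apart), over a sheet of card too thin to hinder sliding.
- jig: welding jig fixed to the bench: a U of steel bars, open at its -x end, no floor. Level +x: the way the ring is pushed in. Origin: on the bench, midway between two parallel guide bars, 16 mm high, 12 mm thick, x = -55 to 65 mm, inner faces at y = +-33.5 mm. A 26 mm high stop bar across them carries the pad. It is clamped anywhere in 35 mm, so the pad face is at x = -4 to 31 mm: not measured, to be felt for.
- jig_mouth (a point): point on the bench in the middle of the jig's open mouth, at x = -95 mm of the jig, axes as the jig's. From the guide bars' front ends the bars, 16 mm high, flare outward to this mouth, about 110 mm wide inside.
- stop_pad (a joint): how far the sprung stop pad is pressed in along the jig's +x, in m: 0 at rest, at most 0.006. The pad is white nylon, 26 mm wide, 3 to 17 mm above the bench, on the stop bar's side towards the jig's mouth. Its stiff spring gives 8 N per mm, and it is damped (0.3 N per mm/s), so go slowly. Sliding friction of the ring adds 1 to 3 N to what the tool feels.
- hammer: hammer lying on the bench, bystander. Origin on its underside at the middle of its length, which lies along its x.
- wrench: wrench lying on the bench, bystander. Origin on its underside at the middle of its length, which lies along its x.
- tin: squat metal tin, 60 mm across, 60 mm high, bystander. Origin: centre of its underside.
- bolt_jar: glass jar, 60 mm across, 70 mm high, bystander. Origin: centre of its underside.
- offcut: offcut of 40 mm square steel tube, 90 mm long along its x, bystander. Origin: centre of its underside.
There are look-alikes about, which are no part of the job. Leave any purple look-alike of the wide_ring alone.

How it is judged:
On the way, in this order (a step that is already met when the one before it is completed fails the run):
1. the wide-bored ring is clear of both other discs by about 25 mm (centres more than 85 mm apart) (horizontal distance between wide_ring and small_bore above 0.085 m and horizontal distance between wide_ring and blank above 0.085 m), for 0.1 s.
2. between the guides, the ring presses the stop pad in with about 6 to 20 N (0.75 to 2.5 mm) for 0.8 s (value of joint stop_pad between 0.00075 and 0.0025 m and contact force between wide_ring and jig above 4 N and x of wide_ring in the frame of jig above -0.04 m), for 0.8 s.
At the end, for the whole second after the job is handed in: The wide-bored ring lies flat (underside within 3 mm of the bench) and at rest between the guides of the jig, its rim still touching the stop pad (ring centre 39 mm before to 4 mm past the jig origin); the other two discs of the cluster are within 6 mm of where they lay (x of wide_ring in the frame of jig between -0.039 and 0.004 m and contact force between wide_ring and jig above 0.03 N and y of wide_ring in the frame of jig between -0.005 and 0.005 m and height (world z) of wide_ring below 0.003 m and angle between wide_ring's own z axis and vertical below 0.06 rad and linear speed of wide_ring below 0.01 m/s and distance of each of small_bore, blank from where it was at the start of the episode below 0.006 m).
It fails at once if the stop pad is pressed with more than about 25 N (3.2 mm) (value of joint stop_pad above 0.0032 m).
It fails at once if the ring is lifted or tipped off the bench (underside centre above 8 mm, or tilted over 0.25 rad) (height (world z) of wide_ring above 0.008 m or angle between wide_ring's own z axis and vertical above 0.25 rad).
It fails at once if one of the other two discs is shifted by more than 6 mm (distance of any of small_bore, blank from where it was at the start of the episode above 0.006 m).
It fails at once if another thing on the bench is shifted by more than 15 mm (distance of any of hammer, wrench, tin, bolt_jar, offcut from where it was at the start of the episode above 0.015 m).
It also fails if it takes over 69 s, if anything falls off the work surface, if the arm or the gripper's body presses on something with over 40 N, if the wrist force passes 120 N, or if a joint passes its speed limit or range.

ROBOT

A 7-joint arm with a two-finger parallel gripper is mounted at the origin on the work surface. World frame = base frame: x ahead of the robot, y to its left, z up, the work surface at z = 0. Lengths are in m, angles in rad, forces in N, time in s.
With the tool pointing down it reaches from about 0.425 to 0.875 m from the base axis. Payload 4.7 kg.
Tool frame: the origin (TCP) lies on the centre line of the jaws, within the pads' length; the fingertips stand 11 mm ahead of it and the grasp point (between the pads) lies 8 mm behind it; y points along the fingers, x is the direction in which the jaws open and shut, and the axes are right-handed (so a half turn about y gives the same grasp; the last joint's range is limited). The gripper opens to 87 mm and grips with 3 to 60 N. Pads are 19 mm wide; open, the fingers measure 117 mm over their backs; the gripper's body (75 mm by 190 mm) begins 51 mm behind the grasp point.
Start: joints at [-1.091, 0.321, -0.07, 1.45, 0.023, 1.371, -0.057], TCP at [0.292, 0.581, 0.234] pointing down, gripper open.
Joint ranges: [-2.86, 2.86], [-0.3, 2.09], [-1.38, 1.24], [0.06, 2.45], [-1.56, 4.7], [0.09, 2.05], [-2.69, 2.69]. Speed limits (rad/s): [2.57, 2.57, 3.14, 3.14, 3.14, 3.14, 3.14].

INTERFACE

Orientations are given as a rotation vector (axis times angle).
In Python, from station import * gives the robot as it stands.
- The arm moves only by the tool send_rows, never from a script. Its argument "motion" is a list of rows, each a list of 2 entries, a list of its own where there are three numbers: the shift along the tool's x, y, z in cm, then the turn about the tool's y in degrees. A call has 1 to 12 rows; each row is the pose to reach, as a shift and turn from the pose measured when the call began, along the tool's axes at that moment; what a row does not reach only later rows make up. A row lasts 1/8 s, in which the tool goes at most 62.5 mm and 10.7 degrees, less where a joint would pass 70% of its speed; a pose out of reach is approached as far as the arm can. A call with a gripper value outside its range is refused whole. "gripper" is the finger opening in cm, from 0 to 8.7, set as the call begins (left out, the last holds). The fingers move at their own pace and stop on an object; "newtons" is the grip in N (left out, the last holds). Time passes only in rows, so rows that repeat a pose let the fingers close. It gives the time, the measured TCP pose, the force and the opening at its end, in the units of the state.
- read_state(): the state, without advancing time (a new reading comes with each control period).
- get_image(name): name is "side" or "top"; returns the picture (400x640x3 uint8, red, green, blue); there is no depth.
- calibration(name): a dict with "fx", "fy", "cx", "cy" (pixels), "rvec" (rotation vector, rad) and "tvec" (3), from world to camera coordinates, as OpenCV has them. Camera axes: x right, y down, z forward; pixel columns grow to the right and rows downward; lengths in m; the calibration is good to about 2 mm. A picture is of the moment at which its call begins. calibration takes no time and is no camera call.
- finish_job(): hands the job in, once; it reports no verdict.
The state is a dict: "time_s": time; "joint_pos": joint angles; "qd": joint speeds; "joint_torque": joint torques, N m; "position": TCP position; "eef_rot": TCP orientation; "force": force on the tool from outside, world axes, zero at the start; "torque": the same for the moment, N m; "gripper_width": finger opening in m.
Only numpy, scipy, OpenCV 4.12 (cv2) and the standard library are available. Lean on these libraries where they do the work, as an engineer would, in place of code of your own. Each camera call takes 0.05 s, during which the arm holds its last target.

## Working session

There is one attempt and no reset: what is moved stays moved. The work goes in short steps, Python scripts to look and compute and a tool call to move; the robot and the scene stay as the last step left them, time stands still between calls to the robot, and variables do not carry over. Pictures are saved under pics/ and viewed, and the job is handed in when it is done.

Besides the shell and the picture viewer there is one more tool, called after "Call:" as name([rows], argument=value, ...), one row to a line, values as JSON. send_rows: Moves the arm, as the interface text tells. Its arguments: {"type":"object","properties":{"motion":{"type":"array","items":{"type":"array"}},"gripper":{"type":"number"},"newtons":{"type":"number"}},"required":["motion"]}

```bash
mkdir -p pics; ls; python3 - <<'E'
from station import *
import cv2
print(read_state())
for n in("top","side"):
    im=get_image(n); cv2.imwrite(f"pics/{n}0.png",im[:,:,::-1]); print(n,calibration(n))
E
```

```text
pics
{'time_s': 0.0, 'joint_pos': array([-1.09092858,  0.32182816, -0.07008977,  1.45167343,  0.02261727,
        1.37078528, -0.05689165]), 'qd': array([ 0.00133688,  0.00030031, -0.00026947, -0.00043263,  0.00079616,
       -0.00018208,  0.00016258]), 'joint_torque': array([ 2.69673028e-04, -4.91286170e+01, -4.03829422e-01, -3.12530816e+01,
       -6.39324356e-02,  4.36741544e-02,  1.95212983e-04]), 'position': array([0.29172953, 0.58026444, 0.23245897]), 'eef_rot': array([-1.39535383, -0.85854668,  0.86110418]), 'force': array([-0.11526593,  0.00262138,  0.01210833]), 'torque': array([-0.01036553, -0.02507498, -0.02032743]), 'gripper_width': 0.08719473928818228}
top {'fx': 419.36459324698825, 'fy': 419.36459324698825, 'cx': 316.20103858051067, 'cy': 202.53449095842237, 'rvec': array([ 2.15044036, -2.10288676,  0.1888379 ]), 'tvec': array([-0.01418172,  0.61001969,  1.01720934])}
side {'fx': 371.90235498190094, 'fy': 371.90235498190094, 'cx': 314.9109457955201, 'cy': 199.7379073707594, 'rvec': array([ 2.10498439, -0.70367376,  0.32897845]), 'tvec': array([-0.5053571 ,  0.25208848,  0.6967793 ])}
```

View pics/top0.png

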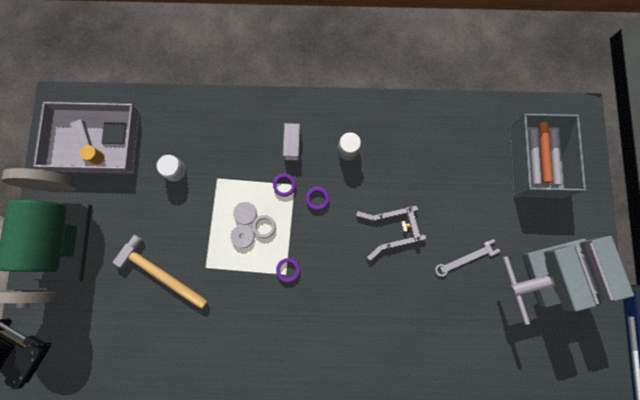

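View pics/side0.png

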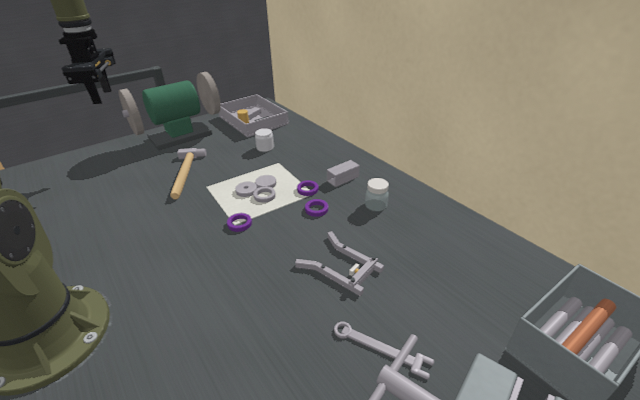

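```bash
cat > h.py <<'E'
import numpy as np, cv2
from station import *
from scipy.spatial.transform import Rotation as R
def ray(n,uv,z):
    c=calibration(n);Rm=R.from_rotvec(c["rvec"]).as_matrix();t=np.array(c["tvec"])
    uv=np.atleast_2d(uv).astype(float)
    d=np.c_[(uv[:,0]-c["cx"])/c["fx"],(uv[:,1]-c["cy"])/c["fy"],np.ones(len(uv))]@Rm
    o=-Rm.T@t
    return o+d*((z-o[2])/d[:,2])[:,None]
def proj(n,p):
    c=calibration(n);K=np.array([[c["fx"],0,c["cx"]],[0,c["fy"],c["cy"]],[0,0,1]])
    return cv2.projectPoints(np.atleast_2d(p).astype(float),np.array(c["rvec"]),np.array(c["tvec"]),K,None)[0][:,0]
E
python3 - <<'E'
from h import *
im=cv2.imread("pics/top0.png")
a=cv2.resize(im[160:290,200:330],None,fx=4.6,fy=4.6,interpolation=cv2.INTER_CUBIC);cv2.imwrite("pics/t_c.png",a)
a=cv2.resize(im[190:280,340:440],None,fx=6,fy=6,interpolation=cv2.INTER_CUBIC);cv2.imwrite("pics/t_j.png",a)
im=cv2.imread("pics/side0.png")
a=cv2.resize(im[220:300,285:395],None,fx=7,fy=7,interpolation=cv2.INTER_CUBIC);cv2.imwrite("pics/s_j.png",a)
print(ray("top",[[264,228],[245,213],[242,236],[284,185],[317,198],[288,270],[400,230],[170,168],[350,146],[440,270],[492,245],[205,304],[290,140]],.014).round(3))
print(R.from_rotvec(read_state()["eef_rot"]).as_matrix().round(3))
E
```

```text
[[ 0.547  0.135  0.014]
 [ 0.585  0.187  0.014]
 [ 0.524  0.192  0.014]
 [ 0.663  0.087  0.014]
 [ 0.63  -0.002  0.014]
 [ 0.439  0.068  0.014]
 [ 0.549 -0.222  0.014]
 [ 0.703  0.396  0.014]
 [ 0.776 -0.089  0.014]
 [ 0.448 -0.324  0.014]
 [ 0.515 -0.461  0.014]
 [ 0.349  0.277  0.014]
 [ 0.789  0.075  0.014]]
[[ 0.449 -0.001 -0.893]
 [ 0.893 -0.002  0.449]
 [-0.002 -1.    -0.   ]]
```

View pics/t_c.png

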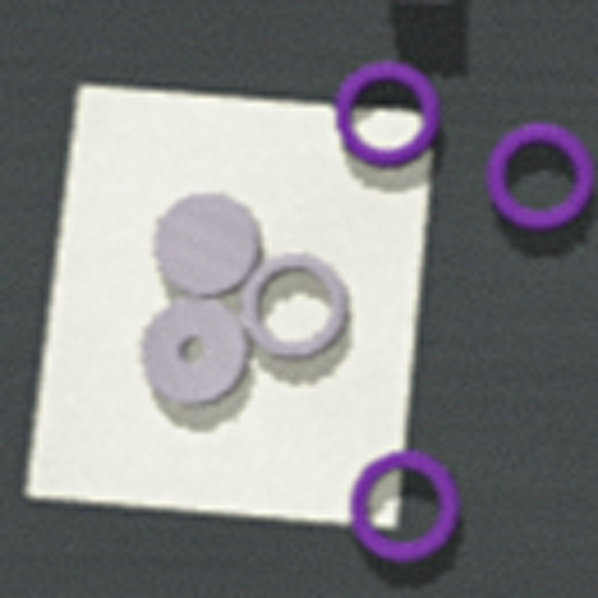

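View pics/t_j.png

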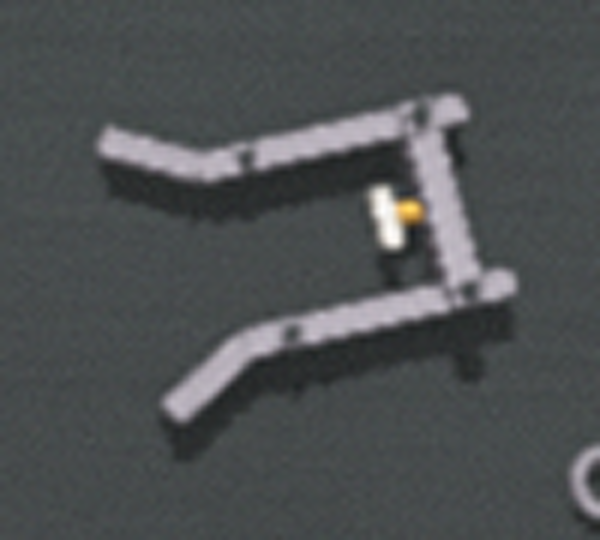

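View pics/s_j.png

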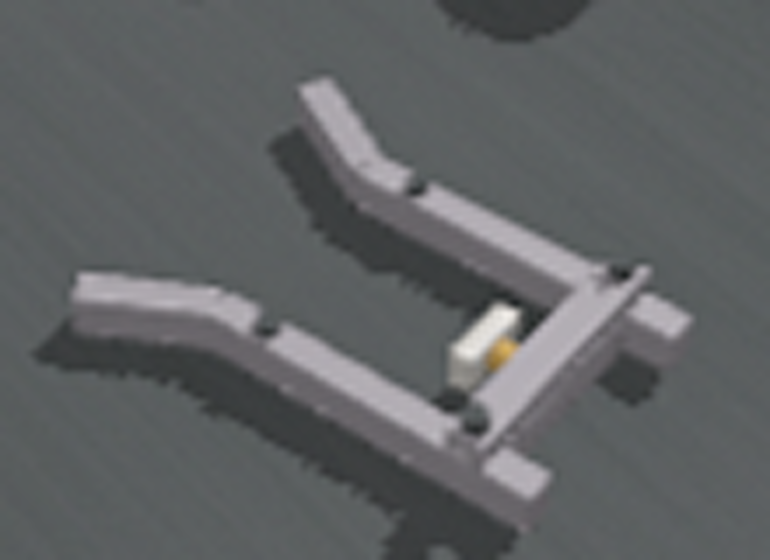

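```bash
python3 - <<'E'
from h import *
im=cv2.imread("pics/top0.png").astype(int); g=im.sum(2)/3
# jig bars
def line(cols,r0,r1):
    P=[]
    for c in cols:
        col=g[r0(c):r1(c),c].astype(float)-70; col[col<0]=0
        P.append((c,r0(c)+(col*np.arange(len(col))).sum()/col.sum()))
    return np.array(P)
cy=lambda y:(y+.5)/6-.5+190
cx=lambda x:(x+.5)/6-.5+340
up=lambda c:cy(165+(107-165)*((c-cx(215))/(40)))
lo=lambda c:cy(337+(285-337)*((c-cx(262))/(238/6)))
U=line(range(382,404),lambda c:int(up(c))-4,lambda c:int(up(c))+5)
L=line(range(391,412),lambda c:int(lo(c))-4,lambda c:int(lo(c))+5)
ls=[]
for P in(U,L):
    W=ray("top",P,.016)[:,:2];vx,vy,x0,y0=cv2.fitLine(W.astype(np.float32),cv2.DIST_HUBER,0,.001,.001).ravel()
    v=np.array([vx,vy]); v=v*(-np.sign(v[1])); ls.append((v,np.array([x0,y0])));print(v,x0,y0,np.degrees(np.arctan2(v[1],v[0])))
v=ls[0][0]+ls[1][0];v/=np.linalg.norm(v);n=np.array([-v[1],v[0]])
print("sep",n@(ls[0][1]-ls[1][1]),"(79-ish expected = 67+12)","mid n",n@(ls[0][1]+ls[1][1])/2)
np.save("jig.npy",np.r_[v,n,n@(ls[0][1]+ls[1][1])/2])
nm=n@(ls[0][1]+ls[1][1])/2
# corners: bar rear ends, flare tips, kinks, pad, in (along v, across)
pts={"Uend":(467,107),"Lend":(515,284),"Ukink":(200,165),"Lkink":(250,340),"Utip":(104,143),"Ltip":(176,408)}
for k,p in pts.items():
    w=ray("top",[cx(p[0]),cy(p[1])],.016)[0,:2];print(k,w.round(4),"s",round(v@w,4),"n",round(n@w-nm,4))
hsv=cv2.cvtColor(im.astype(np.uint8),cv2.COLOR_BGR2HSV)
m=(im.min(2)>200);m[:, :395]=0;m[:,420:]=0;m[:210]=0;m[240:]=0
ys,xs=np.nonzero(m);w=ray("top",np.c_[xs,ys],.017)[:,:2];print("pad s",(w@v).min(),(w@v).max(),"n",(w@n-nm).min(),(w@n-nm).max())
# discs: metal vs card
for name in ("top","side"):
    I=cv2.imread(f"pics/{name}0.png").astype(int)
    print(name,[I[y,x].tolist() for x,y in ([(245,213),(225,200),(264,227),(264,218)] if name=="top" else [(265,181),(230,190),(246,188),(264,193),(254,194)])])
E
```

```text
[ 0.24817564 -0.9687151 ] 0.5932398 -0.19936234 -75.63042
[ 0.2467768  -0.96907234] 0.5199313 -0.23122403 -75.713135
sep 0.07891314 (79-ish expected = 67+12) mid n 0.4859924
Uend [ 0.6101 -0.2683] s 0.4109 n 0.0387
Lend [ 0.5324 -0.2876] s 0.4104 n -0.0414
Ukink [ 0.5816 -0.1506] s 0.2898 n 0.0403
Lkink [ 0.5055 -0.1721] s 0.2919 n -0.0389
Utip [ 0.5904 -0.1084] s 0.2512 n 0.0593
Ltip [ 0.4755 -0.14  ] s 0.2534 n -0.06
pad s 0.36060547617334654 0.3670982065807448 n -0.012460150473946718 0.009688499102382231
top [[185, 175, 182], [229, 238, 238], [228, 237, 237], [123, 118, 124]]
side [[175, 169, 174], [209, 217, 218], [135, 130, 134], [148, 156, 156], [168, 161, 166]]
```

```bash
python3 - <<'E'
from h import *
def mask(name,box):
    I=cv2.imread(f"pics/{name}0.png"); I=cv2.resize(I,None,fx=4,fy=4,interpolation=cv2.INTER_CUBIC).astype(int)
    I=np.array([cv2.blur(I[:,:,k].astype(np.float32),(3,3)) for k in range(3)])
    m=((I[0]+I[2])/2-I[1]>2.2)&(I.sum(0)>270)&(abs(I[0]-I[2])<20)
    mm=np.zeros_like(m);x0,y0,x1,y1=[4*b for b in box];mm[y0:y1,x0:x1]=m[y0:y1,x0:x1];return mm
for name,box in(("top",(225,195,282,256)),("side",(228,170,280,206))):
    m=mask(name,box).astype(np.uint8)*255
    cv2.imwrite(f"pics/m_{name}.png",m[4*box[1]:4*box[3],4*box[0]:4*box[2]])
    ys,xs=np.nonzero(m); c=np.c_[(xs+.5)/4-.5,(ys+.5)/4-.5]
    W=ray(name,c,.014)[:,:2]
    # rasterise rectified at .5 mm and use Hough with the known radius
    o=W.min(0)-.01; g=np.zeros((400,400),np.uint8); idx=((W-o)/.0005).astype(int); ok=(idx<400).all(1); g[idx[ok,0],idx[ok,1]]=255
    g=cv2.morphologyEx(g,cv2.MORPH_CLOSE,np.ones((5,5)))
    cv2.imwrite(f"pics/r_{name}.png",g)
    h=cv2.HoughCircles(cv2.GaussianBlur(g,(5,5),1),cv2.HOUGH_GRADIENT,1,80,param1=100,param2=8,minRadius=58,maxRadius=66)
    for a in h[0][:5]: print(name,(o+np.array([a[1],a[0]])*.0005).round(4),a[2]*.5)
E
```

```text
top [0.5862 0.189 ] 29.8
top [0.5247 0.191 ] 30.5
top [0.5512 0.138 ] 31.0
side [0.5845 0.1823] 30.95
side [0.5215 0.1858] 30.5
side [0.5425 0.1233] 32.7
```

View pics/r_top.png

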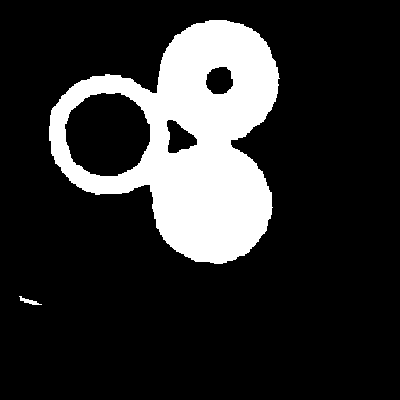

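View pics/r_side.png

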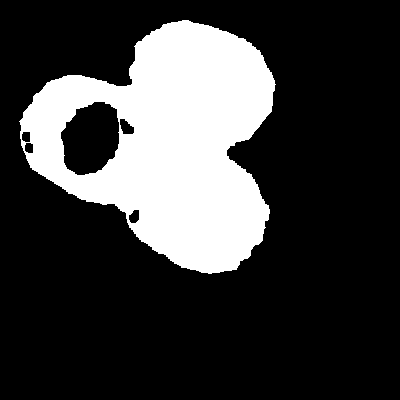

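```bash
cat >> h.py <<'E'
J=np.load("jig.npy");V,N,NM=J[:2],J[2:4],J[4]
def jp(x,y):  # jig frame -> world xy ; x=0 at s=.3457
    return V*(.3457+x)+N*(NM+y)
def w2j(p): return np.array([V@p-.3457,N@p-NM])
def to(p,ang=None):
    s=read_state();M=R.from_rotvec(s["eef_rot"]).as_matrix()
    sh=M.T@(np.array(p)-s["position"])*100
    z=M[:,2];cur=np.degrees(np.arctan2(z[1],z[0]))
    tz=np.degrees(np.arctan2(-V[1],-V[0]))
    print("t",round(s["time_s"],2),"pos",s["position"].round(4),"jig",w2j(s["position"][:2]).round(4),"F",s["force"].round(2),"Fv",round(float(V@s["force"][:2]),2),"w",round(s["gripper_width"],4))
    print("shift cm",sh.round(2),"turn deg",round(-((tz-cur+180)%360-180),1), "M",M.round(3).tolist(), "q",s["joint_pos"].round(2))
E
python3 -c "
from h import *
to([.552,.137,.1]); print(w2j(np.array([.552,.137])),jp(-.095,0),jp(-.017,0))"
```

```text
t 0.1 pos [0.2917 0.5803 0.2326] jig [-0.8358 -0.0597] F [-1.1   0.68 -0.41] Fv -0.93 w 0.087
shift cm [-27.9   13.31 -43.16] turn deg 49.0 M [[0.449, -0.001, -0.893], [0.893, -0.002, 0.449], [-0.002, -1.0, -0.0]] q [-1.09  0.32 -0.07  1.45  0.02  1.37 -0.06]
[-0.34183156  0.08274131] [ 0.5329174  -0.12263012] [ 0.5522205  -0.19820386]
```

Call:
send_rows([
  [[-2.8,0.5,-4.3],0],
  [[-5.6,1,-8.6],5],
  [[-8.4,2,-12.9],10],
  [[-11.2,3,-17.3],15],
  [[-14,4,-21.6],20],
  [[-16.7,6,-25.9],25],
  [[-19.5,8,-30.2],31],
  [[-22.3,10,-34.5],37],
  [[-25.1,12,-38.8],43],
  [[-27.9,13.3,-43.2],49],
  [[-27.9,13.3,-43.2],49],
  [[-27.9,13.3,-43.2],49],
], gripper=0, newtons=20)

```text
time_s: 1.6
position: [0.5519, 0.1372, 0.0997]
eef_rot: [-1.563, -0.195, 0.198]
force: [0.3, -0.3, 0.3]
gripper_width: 0.0006
```

```bash
python3 - <<'E'
from h import *
to([.552,.137,.017])
for n in("top","side"):
    im=get_image(n)[:,:,::-1].copy()
    s=read_state();print(n,proj(n,s["position"]-[0,0,.011]),proj(n,[s["position"][0],s["position"][1],.014]))
    c=im[170:270,210:340] if n=="top" else im[130:230,190:320]
    cv2.imwrite(f"pics/{n}1.png",cv2.resize(c,None,fx=6,fy=6,interpolation=cv2.INTER_CUBIC))
E
```

```text
t 1.6 pos [0.5519 0.1372 0.0997] jig [-0.3421  0.0827] F [ 0.28 -0.31  0.29] Fv 0.37 w 0.0006
shift cm [ 0.02  8.27 -0.02] turn deg 0.0 M [[0.969, -0.002, -0.248], [0.248, -0.001, 0.969], [-0.002, -1.0, -0.001]] q [-0.57  0.26  0.32  1.82 -0.09  1.07  0.03]
top [[259.12148115 222.22067072]] [[262.94251638 225.98567794]]
side [[260.70844485 168.11653108]] [[263.60947782 191.23370323]]
```

View pics/top1.png

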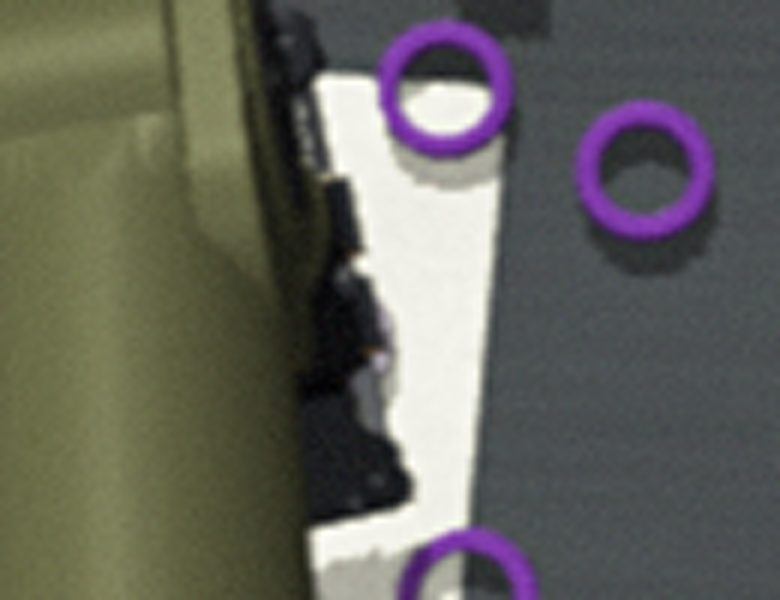

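View pics/side1.png

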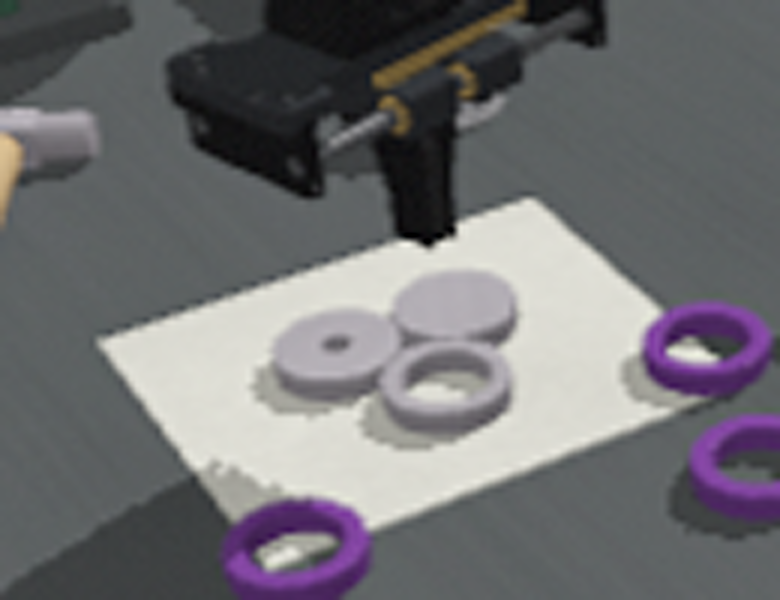

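```bash
python3 - <<'E'
from h import *
t=np.linspace(0,2*np.pi,200)
for n,(ox,oy,k) in(("side",(190,130,6)),("top",(200,160,4.6))):
  for c in([.552,.137],[.554,.136],[.550,.138],[.547,.135]):
    for r in(.031,.021):
      q=np.vstack([proj(n,np.c_[c[0]+r*np.cos(t),c[1]+r*np.sin(t),0*t+z]) for z in((.014,0) if r>.03 else(.014,))])
      q=(q+.5-[ox,oy])*k
      print(n,c,r,q.min(0).round(),q.max(0).round())
E
```

```text
side [0.552, 0.137] 0.031 [379. 335.] [516. 436.]
side [0.552, 0.137] 0.021 [401. 346.] [492. 398.]
side [0.554, 0.136] 0.031 [384. 334.] [521. 435.]
side [0.554, 0.136] 0.021 [406. 346.] [497. 397.]
side [0.55, 0.138] 0.031 [375. 335.] [511. 436.]
side [0.55, 0.138] 0.021 [396. 347.] [487. 399.]
side [0.547, 0.135] 0.031 [372. 340.] [509. 442.]
side [0.547, 0.135] 0.021 [394. 352.] [485. 404.]
top [0.552, 0.137] 0.031 [240. 252.] [350. 362.]
top [0.552, 0.137] 0.021 [257. 269.] [331. 342.]
top [0.554, 0.136] 0.031 [242. 248.] [352. 359.]
top [0.554, 0.136] 0.021 [259. 266.] [333. 339.]
top [0.55, 0.138] 0.031 [238. 255.] [349. 365.]
top [0.55, 0.138] 0.021 [255. 273.] [329. 346.]
top [0.547, 0.135] 0.031 [243. 261.] [354. 371.]
top [0.547, 0.135] 0.021 [260. 278.] [334. 351.]
```

Call:
send_rows([
  [[0,2,0],0],
  [[0,4,0],0],
  [[0,6,0],0],
  [[0,6.8,0],0],
  [[0,7.2,0],0],
  [[0,7.5,0],0],
  [[0,7.5,0],0],
])

```text
time_s: 2.58
position: [0.552, 0.1386, 0.0256]
eef_rot: [-1.562, -0.198, 0.199]
force: [0.5, 0.3, -1.0]
gripper_width: 0.0002
```

Call:
send_rows([
  [[0,0.3,-0.1],0],
  [[0,0.5,-0.1],0],
  [[0,0.8,-0.1],0],
  [[0,1,-0.1],0],
  [[0,1,-0.1],0],
])

```text
time_s: 3.2
position: [0.552, 0.1376, 0.0153]
eef_rot: [-1.562, -0.198, 0.199]
force: [-1.0, 0.3, -0.4]
gripper_width: 0.0009
```

```bash
python3 - <<'E'
from h import *
to([.552,.105,.016])
n="side"; im=get_image(n)[:,:,::-1].copy()
cv2.imwrite(f"pics/{n}2.png",cv2.resize(im[130:230,190:320],None,fx=6,fy=6,interpolation=cv2.INTER_CUBIC))
E
```

```text
t 3.2 pos [0.552  0.1376 0.0153] jig [-0.3424  0.0829] F [-1.01  0.25 -0.42] Fv -0.49 w 0.0009
shift cm [-0.82 -0.07 -3.16] turn deg 0.1 M [[0.968, -0.001, -0.25], [0.25, -0.001, 0.968], [-0.001, -1.0, -0.0]] q [-0.55  0.37  0.3   1.88 -0.14  0.91  0.07]
```

View pics/side2.png

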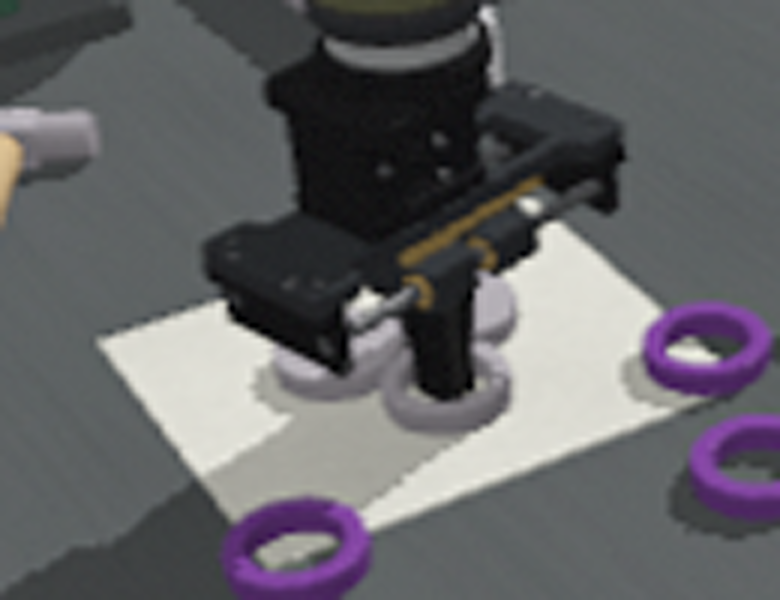

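Call:
send_rows([
  [[-0.06,0,-0.2],0],
  [[-0.11,0,-0.4],0],
  [[-0.17,0,-0.6],0],
  [[-0.28,0,-1.0],0],
  [[-0.39,0,-1.4],0],
  [[-0.5,0,-1.8],0],
  [[-0.62,0,-2.2],0],
  [[-0.73,0,-2.6],0],
  [[-0.84,0,-3.0],0],
  [[-0.98,0,-3.5],0],
  [[-1.12,0,-4.0],0],
  [[-1.12,0,-4.0],0],
])

```text
time_s: 4.75
position: [0.5513, 0.0952, 0.0154]
eef_rot: [-1.563, -0.197, 0.198]
force: [-0.3, 0.1, 0.5]
gripper_width: 0.0001
```

```bash
python3 - <<'E'
from h import *
p=jp(-.12,0)
to([p[0],p[1],.0155])
n="side"; im=get_image(n)[:,:,::-1].copy()
cv2.imwrite(f"pics/{n}3.png",cv2.resize(im[130:230,190:320],None,fx=6,fy=6,interpolation=cv2.INTER_CUBIC))
E
```

```text
t 4.75 pos [0.5513 0.0952 0.0154] jig [-0.3015  0.0717] F [-0.31  0.06  0.47] Fv -0.13 w 0.0001
shift cm [ -7.2    0.02 -18.14] turn deg 0.1 M [[0.968, -0.001, -0.249], [0.249, -0.001, 0.968], [-0.001, -1.0, -0.001]] q [-0.5   0.35  0.32  1.91 -0.14  0.91  0.14]
```

View pics/side3.png

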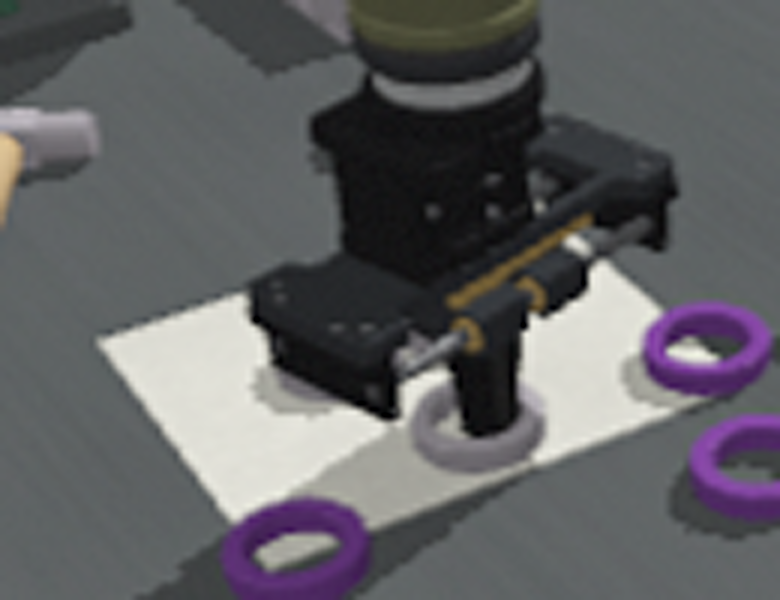

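Call:
send_rows([
  [[-0.2,0,-0.5],0],
  [[-0.5,0,-1.2],0],
  [[-0.8,0,-2.0],0],
  [[-1.1,0,-2.8],0],
  [[-1.5,0,-3.7],0],
  [[-1.9,0,-4.7],0],
  [[-2.3,0,-5.7],0],
  [[-2.7,0,-6.7],0],
  [[-3.1,0,-7.7],0],
  [[-3.5,0,-8.7],0],
  [[-3.9,0,-9.7],0],
  [[-4.3,0,-10.7],0],
])

```text
time_s: 6.3
position: [0.5362, -0.0196, 0.0155]
eef_rot: [-1.563, -0.197, 0.199]
force: [1.4, 0.9, -1.0]
gripper_width: 0.0003
```

```bash
python3 - <<'E'
from h import *
p=jp(-.12,0)
to([p[0],p[1],.0155])
n="side"; im=get_image(n)[:,:,::-1].copy()
cv2.imwrite(f"pics/{n}4.png",cv2.resize(im[150:300,190:400],None,fx=3.8,fy=3.8,interpolation=cv2.INTER_CUBIC))
E
```

```text
t 6.3 pos [ 0.5362 -0.0196  0.0155] jig [-0.194   0.0286] F [ 1.38  0.94 -1.  ] Fv -0.57 w 0.0003
shift cm [-2.88  0.01 -7.39] turn deg 0.1 M [[0.968, -0.001, -0.249], [0.249, -0.001, 0.968], [-0.001, -1.0, -0.001]] q [-0.35  0.31  0.38  1.97 -0.14  0.89  0.36]
```

View pics/side4.png

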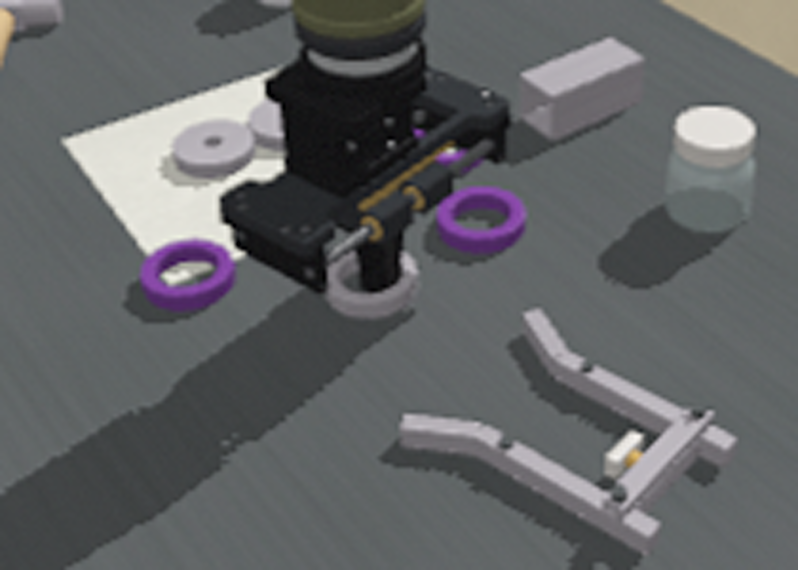

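Call:
send_rows([
  [[-0.4,0,-0.6],0],
  [[-0.9,0,-1.2],0],
  [[-1.4,0,-1.9],0],
  [[-1.9,0,-2.6],0],
  [[-2.4,0,-3.4],0],
  [[-2.8,0,-4.2],0],
  [[-3.0,0,-5.0],0],
  [[-3.0,0,-5.8],0],
  [[-2.9,0,-6.6],0],
  [[-2.9,0,-7.4],0],
  [[-2.9,0,-8.2],0],
  [[-2.9,0,-8.8],0],
])

```text
time_s: 7.85
position: [0.5297, -0.1147, 0.0157]
eef_rot: [-1.564, -0.195, 0.197]
force: [-0.5, 1.1, -0.5]
gripper_width: 0.0002
```

```bash
python3 - <<'E'
from h import *
p=jp(-.04,0)
to([p[0],p[1],.0155])
n="side"; im=get_image(n)[:,:,::-1].copy()
cv2.imwrite(f"pics/{n}5.png",cv2.resize(im[190:300,270:400],None,fx=5,fy=5,interpolation=cv2.INTER_CUBIC))
E
```

```text
t 7.85 pos [ 0.5297 -0.1147  0.0157] jig [-0.1035 -0.0012] F [-0.5   1.15 -0.53] Fv -1.24 w 0.0002
shift cm [ 0.12  0.03 -6.35] turn deg -0.0 M [[0.969, -0.001, -0.247], [0.247, -0.003, 0.969], [-0.002, -1.0, -0.002]] q [-0.21  0.33  0.42  1.95 -0.17  0.9   0.55]
```

View pics/side5.png

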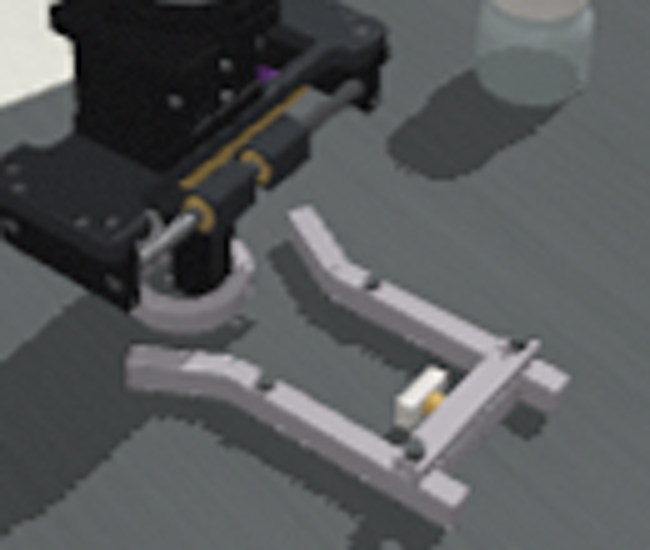

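Call:
send_rows([
  [[0.1,0,-0.4],0],
  [[0.1,0,-0.9],0],
  [[0.1,0,-1.4],0],
  [[0.1,0,-2.0],0],
  [[0.1,0,-2.6],0],
  [[0.1,0,-3.2],0],
  [[0.1,0,-3.8],0],
  [[0.1,0,-4.4],0],
  [[0.1,0,-5.0],0],
  [[0.1,0,-5.5],0],
  [[0.1,0,-5.9],0],
  [[0.1,0,-5.9],0],
])

```text
time_s: 9.4
position: [0.5456, -0.1731, 0.0161]
eef_rot: [-1.566, -0.195, 0.196]
force: [0.6, -0.4, 0.1]
gripper_width: 0.0001
```

```bash
python3 - <<'E'
from h import *
p=jp(-.02,0)
to([p[0],p[1],.0155])
n="side"; im=get_image(n)[:,:,::-1].copy()
cv2.imwrite(f"pics/{n}6.png",cv2.resize(im[190:300,270:400],None,fx=5,fy=5,interpolation=cv2.INTER_CUBIC))
f=[]
for i in range(10):
    get_image("top"); s=read_state(); f.append([*s["force"],V@s["force"][:2]])
print(np.mean(f,0).round(2),np.std(f,0).round(2))
E
```

```text
t 9.4 pos [ 0.5456 -0.1731  0.0161] jig [-0.043  -0.0003] F [ 0.6  -0.39  0.14] Fv 0.53 w 0.0001
shift cm [ 0.03  0.07 -2.3 ] turn deg -0.1 M [[0.969, -0.0, -0.246], [0.246, -0.004, 0.969], [-0.001, -1.0, -0.004]] q [-0.11  0.38  0.44  1.88 -0.2   0.92  0.67]
[ 0.12  0.25 -0.09 -0.21] [0.51 0.49 0.5  0.51]
```

View pics/side6.png

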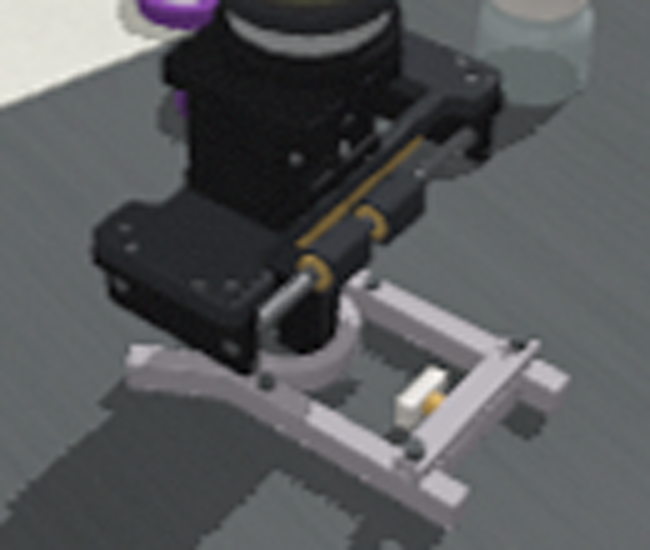

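Call:
send_rows([
  [[0,0.05,-0.3],0],
  [[0,0.05,-0.6],0],
  [[0,0.05,-0.9],0],
  [[0,0.05,-1.2],0],
  [[0,0.05,-1.5],0],
  [[0,0.05,-1.8],0],
  [[0,0.05,-2.0],0],
  [[0,0.05,-2.2],0],
  [[0,0.05,-2.35],0],
  [[0,0.05,-2.4],0],
  [[0,0.05,-2.4],0],
])

```text
time_s: 11.32
position: [0.5513, -0.1958, 0.0156]
eef_rot: [-1.565, -0.195, 0.197]
force: [-0.7, 0.6, -0.3]
gripper_width: 0.0002
```

```bash
cat > f.py <<'E'
from h import *
import sys
p=jp(-.012,0); to([p[0],p[1],.0155])
f=[]
for i in range(int(sys.argv[1])):
    get_image("top"); s=read_state(); f.append([*s["force"],V@s["force"][:2]])
print("Fmean",np.mean(f,0).round(2),w2j(s["position"][:2]).round(4))
E
python3 f.py 6; python3 - <<'E'
from h import *
n="side"; im=get_image(n)[:,:,::-1].copy()
cv2.imwrite(f"pics/{n}7.png",cv2.resize(im[210:290,290:390],None,fx=7,fy=7,interpolation=cv2.INTER_CUBIC))
E
```

```text
t 11.32 pos [ 0.5513 -0.1958  0.0156] jig [-0.0195 -0.0003] F [-0.71  0.63 -0.35] Fv -0.78 w 0.0002
shift cm [ 0.03  0.01 -0.75] turn deg -0.1 M [[0.969, -0.001, -0.247], [0.247, -0.003, 0.969], [-0.001, -1.0, -0.003]] q [-0.08  0.41  0.44  1.85 -0.21  0.93  0.71]
Fmean [ 0.24  0.62  0.01 -0.54] [-0.0195 -0.0003]
```

View pics/side7.png

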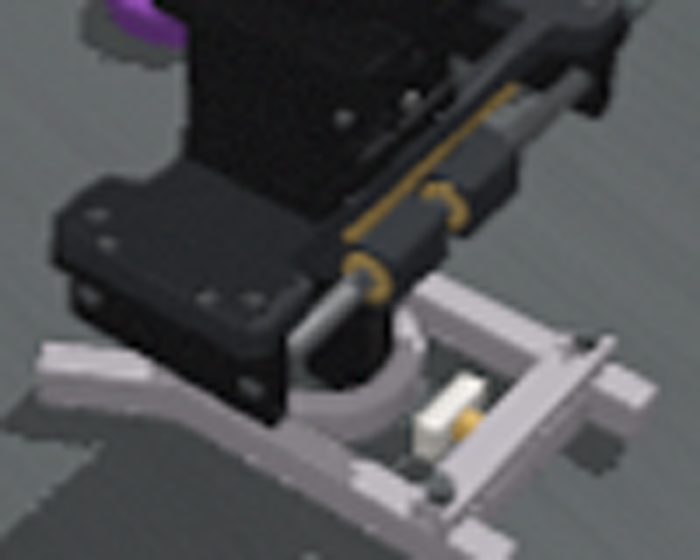

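Call:
send_rows([
  [[0,0,-0.05],0],
  [[0,0,-0.1],0],
  [[0,0,-0.15],0],
  [[0,0,-0.2],0],
  [[0,0,-0.25],0],
  [[0,0,-0.3],0],
  [[0,0,-0.35],0],
  [[0,0,-0.4],0],
  [[0,0,-0.45],0],
  [[0,0,-0.45],0],
])

```text
time_s: 12.92
position: [0.5524, -0.2003, 0.0156]
eef_rot: [-1.565, -0.195, 0.196]
force: [0.1, 0.2, -0.9]
gripper_width: 0.0004
```

```bash
python3 f.py 5
```

```text
t 12.93 pos [ 0.5524 -0.2003  0.0156] jig [-0.0149 -0.0003] F [ 0.14  0.15 -0.89] Fv -0.11 w 0.0004
shift cm [ 0.03  0.01 -0.29] turn deg -0.1 M [[0.969, -0.001, -0.247], [0.247, -0.003, 0.969], [-0.001, -1.0, -0.003]] q [-0.07  0.41  0.44  1.84 -0.21  0.93  0.72]
Fmean [-0.01  0.46 -0.3  -0.45] [-0.0149 -0.0003]
```

Feel onward in short calls of 1 mm.

Call:
send_rows([
  [[0,0,-0.03],0],
  [[0,0,-0.06],0],
  [[0,0,-0.1],0],
  [[0,0,-0.1],0],
])

```text
time_s: 13.68
position: [0.5527, -0.2013, 0.0157]
eef_rot: [-1.565, -0.195, 0.196]
force: [-0.8, 1.3, -0.4]
gripper_width: 0.0006
```

```bash
python3 f.py 3
```

```text
t 13.68 pos [ 0.5527 -0.2013  0.0157] jig [-0.0139 -0.0003] F [-0.84  1.27 -0.42] Fv -1.44 w 0.0006
shift cm [ 0.03  0.02 -0.19] turn deg -0.1 M [[0.969, -0.0, -0.247], [0.247, -0.004, 0.969], [-0.001, -1.0, -0.003]] q [-0.07  0.42  0.44  1.84 -0.21  0.93  0.72]
Fmean [ 0.52  0.58  0.03 -0.43] [-0.0139 -0.0003]
```

Call:
send_rows([
  [[0,0,-0.03],0],
  [[0,0,-0.06],0],
  [[0,0,-0.1],0],
  [[0,0,-0.1],0],
])

```text
time_s: 14.32
position: [0.5529, -0.2024, 0.0156]
eef_rot: [-1.565, -0.195, 0.196]
force: [-0.4, 1.8, -0.8]
gripper_width: 0.0002
```

```bash
python3 f.py 3
```

```text
t 14.32 pos [ 0.5529 -0.2024  0.0156] jig [-0.0128 -0.0004] F [-0.4   1.84 -0.81] Fv -1.88 w 0.0002
shift cm [ 0.04  0.01 -0.08] turn deg -0.1 M [[0.969, -0.0, -0.246], [0.246, -0.004, 0.969], [-0.001, -1.0, -0.003]] q [-0.07  0.42  0.44  1.84 -0.21  0.93  0.72]
Fmean [ 0.16  0.73 -0.04 -0.67] [-0.0128 -0.0003]
```

Call:
send_rows([
  [[0,0,-0.03],0],
  [[0,0,-0.06],0],
  [[0,0,-0.08],0],
  [[0,0,-0.08],0],
])

```text
time_s: 14.98
position: [0.5531, -0.2032, 0.0156]
eef_rot: [-1.566, -0.195, 0.196]
force: [0.5, 1.3, -0.2]
gripper_width: 0.0005
```

```bash
python3 f.py 3
```

```text
t 14.97 pos [ 0.5531 -0.2032  0.0156] jig [-0.0119 -0.0004] F [ 0.46  1.34 -0.24] Fv -1.18 w 0.0005
shift cm [0.04 0.01 0.01] turn deg -0.1 M [[0.969, -0.0, -0.246], [0.246, -0.004, 0.969], [-0.001, -1.0, -0.003]] q [-0.07  0.42  0.44  1.84 -0.21  0.93  0.72]
Fmean [ 0.01  1.08 -0.59 -1.05] [-0.012  -0.0003]
```

Call:
send_rows([
  [[0,0,-0.03],0],
  [[0,0,-0.06],0],
  [[0,0,-0.08],0],
  [[0,0,-0.08],0],
])

```text
time_s: 15.62
position: [0.5533, -0.204, 0.0156]
eef_rot: [-1.566, -0.195, 0.196]
force: [-0.8, 2.0, -0.4]
gripper_width: 0.0004
```

```bash
python3 f.py 3
```

```text
t 15.62 pos [ 0.5533 -0.204   0.0156] jig [-0.0111 -0.0004] F [-0.79  2.05 -0.41] Fv -2.18 w 0.0004
shift cm [0.04 0.01 0.09] turn deg -0.1 M [[0.969, -0.0, -0.246], [0.246, -0.004, 0.969], [-0.001, -1.0, -0.004]] q [-0.06  0.42  0.44  1.84 -0.21  0.93  0.72]
Fmean [ 0.27  0.69 -0.21 -0.6 ] [-0.0111 -0.0004]
```

Call:
send_rows([
  [[0,0,-0.03],0],
  [[0,0,-0.06],0],
  [[0,0,-0.08],0],
  [[0,0,-0.08],0],
])

```text
time_s: 16.27
position: [0.5535, -0.2048, 0.0157]
eef_rot: [-1.566, -0.195, 0.196]
force: [-0.2, 0.7, -0.5]
gripper_width: 0.0002
```

```bash
python3 f.py 3;  python3 - <<'E'
from h import *
n="side"; im=get_image(n)[:,:,::-1].copy()
cv2.imwrite(f"pics/{n}8.png",cv2.resize(im[220:290,310:390],None,fx=8,fy=8,interpolation=cv2.INTER_CUBIC))
E
```

```text
t 16.27 pos [ 0.5535 -0.2048  0.0157] jig [-0.0103 -0.0004] F [-0.22  0.74 -0.49] Fv -0.77 w 0.0002
shift cm [0.04 0.02 0.17] turn deg -0.1 M [[0.969, -0.0, -0.246], [0.246, -0.004, 0.969], [-0.001, -1.0, -0.004]] q [-0.06  0.42  0.44  1.84 -0.21  0.93  0.72]
Fmean [ 0.02  1.19 -0.71 -1.14] [-0.0103 -0.0004]
```

View pics/side8.png

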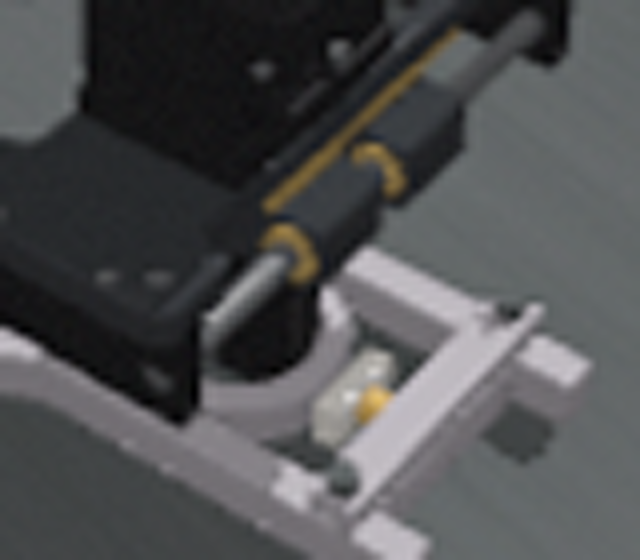

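Call:
send_rows([
  [[0,0,-0.03],0],
  [[0,0,-0.06],0],
  [[0,0,-0.08],0],
  [[0,0,-0.08],0],
])

```text
time_s: 16.98
position: [0.5537, -0.2056, 0.0157]
eef_rot: [-1.566, -0.195, 0.196]
force: [-0.8, 1.3, -0.7]
gripper_width: 0.0005
```

```bash
python3 f.py 3
```

```text
t 16.98 pos [ 0.5537 -0.2056  0.0157] jig [-0.0094 -0.0004] F [-0.85  1.26 -0.68] Fv -1.43 w 0.0005
shift cm [0.04 0.02 0.26] turn deg -0.1 M [[0.969, -0.0, -0.246], [0.246, -0.004, 0.969], [-0.001, -1.0, -0.004]] q [-0.06  0.42  0.44  1.84 -0.22  0.93  0.73]
Fmean [-0.32  0.9  -0.75 -0.95] [-0.0094 -0.0004]
```

Call:
send_rows([
  [[0,0,-0.03],0],
  [[0,0,-0.06],0],
  [[0,0,-0.08],0],
  [[0,0,-0.08],0],
])

```text
time_s: 17.62
position: [0.5539, -0.2065, 0.0157]
eef_rot: [-1.566, -0.195, 0.196]
force: [0.5, 1.3, -0.8]
gripper_width: 0.0008
```

```bash
python3 f.py 3
```

```text
t 17.62 pos [ 0.5539 -0.2065  0.0157] jig [-0.0086 -0.0004] F [ 0.47  1.33 -0.8 ] Fv -1.17 w 0.0008
shift cm [0.04 0.02 0.34] turn deg -0.1 M [[0.969, -0.0, -0.246], [0.246, -0.004, 0.969], [-0.001, -1.0, -0.004]] q [-0.06  0.42  0.44  1.83 -0.22  0.93  0.73]
Fmean [-0.04  0.36 -0.56 -0.36] [-0.0086 -0.0004]
```

Call:
send_rows([
  [[0,0,-0.03],0],
  [[0,0,-0.06],0],
  [[0,0,-0.08],0],
  [[0,0,-0.08],0],
])

```text
time_s: 18.27
position: [0.5541, -0.2071, 0.0157]
eef_rot: [-1.566, -0.195, 0.196]
force: [-0.7, 1.0, -0.3]
gripper_width: 0.0004
```

```bash
python3 f.py 3
```

```text
t 18.27 pos [ 0.5541 -0.2071  0.0157] jig [-0.0079 -0.0004] F [-0.73  1.04 -0.27] Fv -1.19 w 0.0004
shift cm [0.04 0.01 0.41] turn deg -0.1 M [[0.969, -0.0, -0.247], [0.247, -0.004, 0.969], [-0.001, -1.0, -0.004]] q [-0.06  0.42  0.44  1.83 -0.22  0.93  0.73]
Fmean [-0.25  1.38 -1.29 -1.4 ] [-0.0078 -0.0004]
```

Call:
send_rows([
  [[0,0,-0.03],0],
  [[0,0,-0.06],0],
  [[0,0,-0.08],0],
  [[0,0,-0.08],0],
])

```text
time_s: 18.92
position: [0.5542, -0.2075, 0.0156]
eef_rot: [-1.565, -0.195, 0.197]
force: [0.2, 2.6, -0.1]
gripper_width: 0.0001
```

```bash
python3 f.py 3;  python3 - <<'E'
from h import *
n="side"; im=get_image(n)[:,:,::-1].copy()
cv2.imwrite(f"pics/{n}9.png",cv2.resize(im[220:290,310:390],None,fx=8,fy=8,interpolation=cv2.INTER_CUBIC))
E
```

```text
t 18.93 pos [ 0.5542 -0.2075  0.0156] jig [-0.0075 -0.0004] F [ 0.17  2.56 -0.11] Fv -2.44 w 0.0001
shift cm [0.04 0.01 0.45] turn deg -0.0 M [[0.969, -0.001, -0.247], [0.247, -0.003, 0.969], [-0.002, -1.0, -0.003]] q [-0.06  0.42  0.44  1.83 -0.22  0.93  0.73]
Fmean [-0.8   2.39  0.16 -2.52] [-0.0074 -0.0004]
```

View pics/side9.png

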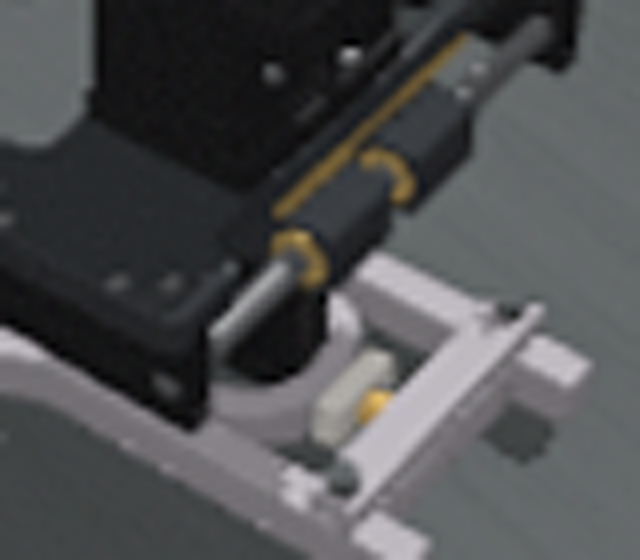

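Call:
send_rows([
  [[0,0,-0.03],0],
  [[0,0,-0.06],0],
  [[0,0,-0.09],0],
  [[0,0,-0.12],0],
  [[0,0,-0.12],0],
  [[0,0,-0.12],0],
])

```text
time_s: 19.88
position: [0.5544, -0.208, 0.0156]
eef_rot: [-1.564, -0.195, 0.197]
force: [-2.3, 6.0, 2.5]
gripper_width: 0.0005
```

```bash
python3 f.py 5
```

```text
t 19.88 pos [ 0.5544 -0.208   0.0156] jig [-0.007  -0.0003] F [-2.31  5.99  2.48] Fv -6.38 w 0.0005
shift cm [0.03 0.01 0.5 ] turn deg -0.0 M [[0.969, -0.001, -0.247], [0.247, -0.002, 0.969], [-0.002, -1.0, -0.002]] q [-0.06  0.42  0.44  1.83 -0.22  0.94  0.73]
Fmean [-1.82  5.14  2.28 -5.43] [-0.007  -0.0004]
```

Call:
send_rows([
  [[0,0,-0.09],0],
  [[0,0,-0.12],0],
  [[0,0,-0.15],0],
  [[0,0,-0.18],0],
  [[0,0,-0.21],0],
  [[0,0,-0.24],0],
  [[0,0,-0.24],0],
  [[0,0,-0.24],0],
])

```text
time_s: 21.12
position: [0.5545, -0.2083, 0.0156]
eef_rot: [-1.561, -0.194, 0.199]
force: [-3.3, 7.8, 3.9]
gripper_width: 0.0002
```

```bash
python3 f.py 8
```

```text
t 21.12 pos [ 0.5545 -0.2083  0.0156] jig [-0.0067 -0.0003] F [-3.29  7.8   3.95] Fv -8.38 w 0.0002
shift cm [0.03 0.01 0.53] turn deg 0.0 M [[0.969, -0.003, -0.248], [0.248, 0.001, 0.969], [-0.003, -1.0, 0.001]] q [-0.05  0.43  0.44  1.83 -0.22  0.94  0.74]
Fmean [-3.29  7.15  4.15 -7.74] [-0.0067 -0.0003]
```

Call:
send_rows([
  [[0,0,-0.21],0],
  [[0,0,-0.24],0],
  [[0,0,-0.27],0],
  [[0,0,-0.3],0],
  [[0,0,-0.33],0],
  [[0,0,-0.33],0],
])

```text
time_s: 22.28
position: [0.5546, -0.2086, 0.0155]
eef_rot: [-1.556, -0.194, 0.201]
force: [-4.4, 8.9, 6.3]
gripper_width: 0.0005
```

```bash
python3 f.py 4
```

```text
t 22.27 pos [ 0.5546 -0.2086  0.0155] jig [-0.0064 -0.0002] F [-4.37  8.95  6.26] Fv -9.75 w 0.0005
shift cm [0.02 0.   0.56] turn deg 0.1 M [[0.968, -0.006, -0.249], [0.249, 0.005, 0.968], [-0.004, -1.0, 0.006]] q [-0.05  0.43  0.44  1.82 -0.22  0.94  0.74]
Fmean [-4.52  9.06  5.9  -9.9 ] [-0.0063 -0.0002]
```

Call:
send_rows([
  [[0,0,-0.3],0],
  [[0,0,-0.33],0],
  [[0,0,-0.36],0],
  [[0,0,-0.38],0],
  [[0,0,-0.4],0],
  [[0,0,-0.4],0],
  [[0,0,-0.4],0],
])

```text
time_s: 23.35
position: [0.5547, -0.2087, 0.0155]
eef_rot: [-1.55, -0.193, 0.204]
force: [-5.5, 10.0, 6.4]
gripper_width: 0.0004
```

```bash
python3 f.py 12
```

```text
t 23.35 pos [ 0.5547 -0.2087  0.0155] jig [-0.0062 -0.0002] F [-5.53 10.03  6.43] Fv -11.08 w 0.0004
shift cm [0.02 0.01 0.58] turn deg 0.2 M [[0.968, -0.009, -0.25], [0.251, 0.01, 0.968], [-0.006, -1.0, 0.012]] q [-0.04  0.43  0.44  1.82 -0.23  0.95  0.75]
Fmean [ -5.26  10.54   7.39 -11.51] [-0.0061 -0.0002]
```

```bash
python3 f.py 16
```

```text
t 23.95 pos [ 0.5547 -0.2088  0.0155] jig [-0.0061 -0.0002] F [-5.96  9.34  7.42] Fv -10.53 w 0.0006
shift cm [0.02 0.01 0.59] turn deg 0.2 M [[0.968, -0.009, -0.251], [0.251, 0.01, 0.968], [-0.006, -1.0, 0.012]] q [-0.04  0.43  0.44  1.82 -0.23  0.95  0.75]
Fmean [ -5.13  10.22   7.26 -11.17] [-0.0061 -0.0002]
```

Call:
send_rows([
  [[0,0,-0.38],0],
  [[0,0,-0.41],0],
  [[0,0,-0.44],0],
  [[0,0,-0.46],0],
  [[0,0,-0.48],0],
  [[0,0,-0.48],0],
  [[0,0,-0.48],0],
])

```text
time_s: 25.62
position: [0.5548, -0.2089, 0.0155]
eef_rot: [-1.543, -0.192, 0.208]
force: [-6.1, 12.0, 9.3]
gripper_width: 0.0002
```

```bash
python3 f.py 22;  python3 - <<'E'
from h import *
n="side"; im=get_image(n)[:,:,::-1].copy()
cv2.imwrite(f"pics/{n}10.png",cv2.resize(im[220:290,310:390],None,fx=8,fy=8,interpolation=cv2.INTER_CUBIC))
E
```

```text
t 25.62 pos [ 0.5548 -0.2089  0.0155] jig [-0.006  -0.0001] F [-6.07 12.03  9.28] Fv -13.16 w 0.0002
shift cm [0.01 0.01 0.6 ] turn deg 0.3 M [[0.968, -0.013, -0.252], [0.253, 0.017, 0.967], [-0.008, -1.0, 0.02]] q [-0.04  0.44  0.44  1.81 -0.23  0.96  0.76]
Fmean [ -6.17  11.84   8.88 -13.  ] [-0.0059 -0.0001]
```

View pics/side10.png

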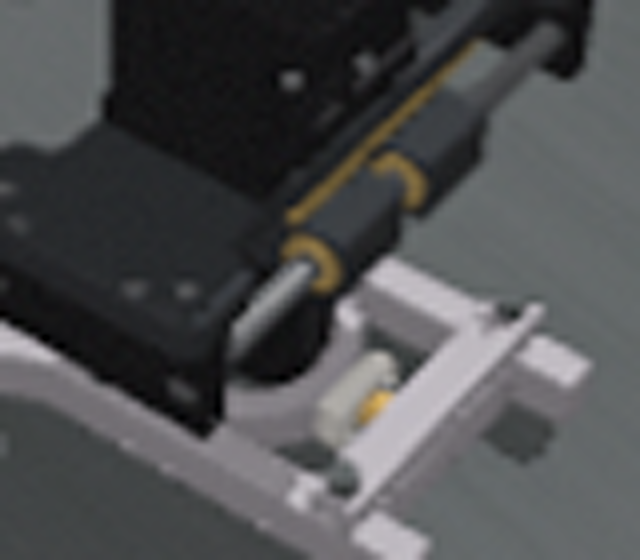

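Call:
send_rows([
  [[0,0,-0.45],0],
  [[0,0,-0.42],0],
  [[0,0,-0.39],0],
  [[0,0,-0.36],0],
  [[0,0,-0.33],0],
  [[0,0,-0.3],0],
  [[0,0,-0.27],0],
  [[0,0,-0.24],0],
  [[0,0,-0.21],0],
  [[0,0,-0.18],0],
  [[0,0,-0.15],0],
  [[0,0,-0.12],0],
])

```text
time_s: 28.28
position: [0.5548, -0.2088, 0.0155]
eef_rot: [-1.541, -0.191, 0.209]
force: [-3.1, 5.4, 3.2]
gripper_width: 0.0005
```

```bash
python3 f.py 2
```

```text
t 28.27 pos [ 0.5548 -0.2088  0.0155] jig [-0.0061 -0.0001] F [-3.09  5.44  3.22] Fv -6.04 w 0.0005
shift cm [0.01 0.02 0.59] turn deg 0.3 M [[0.967, -0.014, -0.253], [0.253, 0.019, 0.967], [-0.009, -1.0, 0.022]] q [-0.04  0.44  0.44  1.81 -0.24  0.96  0.76]
Fmean [-3.49  5.68  3.25 -6.37] [-0.0061 -0.0001]
```

Call:
send_rows([
  [[0,0,-0.1],0],
  [[0,0,-0.08],0],
  [[0,0,-0.06],0],
  [[0,0,-0.04],0],
  [[0,0,-0.02],0],
  [[0,0,0],0],
  [[0,0,0.02],0],
  [[0,0,0.04],0],
  [[0,0,0.06],0],
  [[0,0,0.08],0],
  [[0,0,0.1],0],
  [[0,0,0.1],0],
])

```text
time_s: 29.88
position: [0.5547, -0.2083, 0.0156]
eef_rot: [-1.541, -0.191, 0.209]
force: [-1.0, 3.1, 1.6]
gripper_width: 0.0006
```

```bash
python3 f.py 3
```

```text
t 29.88 pos [ 0.5547 -0.2083  0.0156] jig [-0.0067 -0.0001] F [-1.01  3.05  1.58] Fv -3.21 w 0.0006
shift cm [0.02 0.02 0.53] turn deg 0.3 M [[0.967, -0.014, -0.253], [0.253, 0.018, 0.967], [-0.008, -1.0, 0.021]] q [-0.04  0.44  0.44  1.81 -0.23  0.96  0.76]
Fmean [-1.18  2.77  1.88 -2.98] [-0.0068 -0.0001]
```

Call:
send_rows([
  [[0,0,0],0],
  [[0,0,0.01],0],
  [[0,0,0.02],0],
  [[0,0,0.04],0],
  [[0,0,0.06],0],
  [[0,0,0.08],0],
  [[0,0,0.1],0],
  [[0,0,0.12],0],
  [[0,0,0.14],0],
  [[0,0,0.16],0],
  [[0,0,0.18],0],
  [[0,0,0.2],0],
])

```text
time_s: 31.52
position: [0.5541, -0.2062, 0.0157]
eef_rot: [-1.541, -0.191, 0.209]
force: [0.7, 0.8, 0.4]
gripper_width: 0.0003
```

```bash
python3 f.py 3
```

```text
t 31.52 pos [ 0.5541 -0.2062  0.0157] jig [-0.0087 -0.0001] F [0.68 0.75 0.44] Fv -0.56 w 0.0003
shift cm [0.01 0.02 0.33] turn deg 0.3 M [[0.967, -0.014, -0.253], [0.253, 0.019, 0.967], [-0.008, -1.0, 0.021]] q [-0.04  0.43  0.44  1.82 -0.23  0.96  0.75]
Fmean [ 0.1   0.24 -0.52 -0.2 ] [-0.0088 -0.0001]
```

Call:
send_rows([
  [[0,0,0.1],0],
  [[0,0,0.2],0],
  [[0,0,0.3],0],
  [[0,0,0.3],0],
  [[0,-0.5,0.3],0],
  [[0,-1.2,0.3],0],
  [[0,-2,0.3],0],
  [[0,-4,0.3],0],
  [[0,-7,0.3],0],
  [[0,-10,0.3],0],
  [[0,-13,0.3],0],
  [[0,-13,0.3],0],
])

```text
time_s: 33.17
position: [0.5572, -0.2067, 0.1498]
eef_rot: [-1.544, -0.196, 0.204]
force: [0.1, 0.8, -0.7]
gripper_width: 0.0005
```

```bash
python3 - <<'E'
from h import *
to([.45,.1,.2])
n="side"; im=get_image(n)[:,:,::-1].copy()
cv2.imwrite(f"pics/{n}11.png",im[100:300,200:400].repeat(3,0).repeat(3,1))
cv2.imwrite(f"pics/{n}11b.png",cv2.resize(im[220:290,300:390],None,fx=8,fy=8,interpolation=cv2.INTER_CUBIC))
E
```

```text
t 33.17 pos [ 0.5572 -0.2067  0.1498] jig [-0.0075  0.0027] F [ 0.06  0.84 -0.71] Fv -0.8 w 0.0005
shift cm [-2.64 -4.42 32.47] turn deg 0.3 M [[0.968, -0.007, -0.253], [0.253, 0.017, 0.967], [-0.002, -1.0, 0.018]] q [-0.08  0.28  0.48  1.71 -0.15  1.2   0.69]
```

View pics/side11b.png

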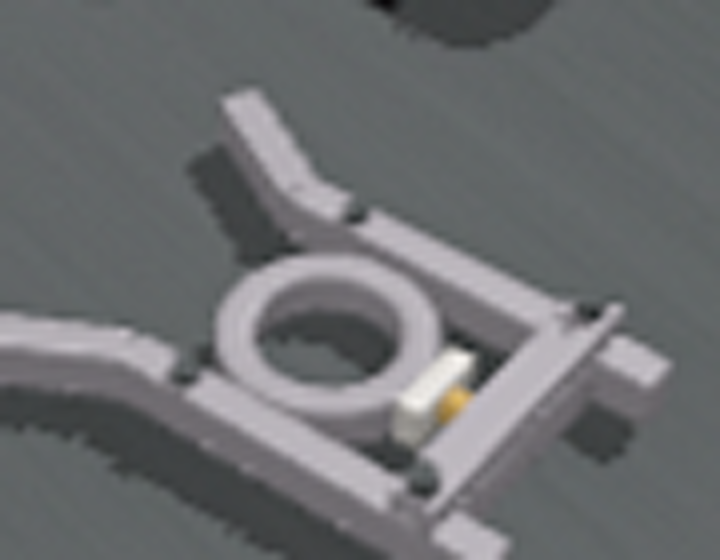

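View pics/side11.png

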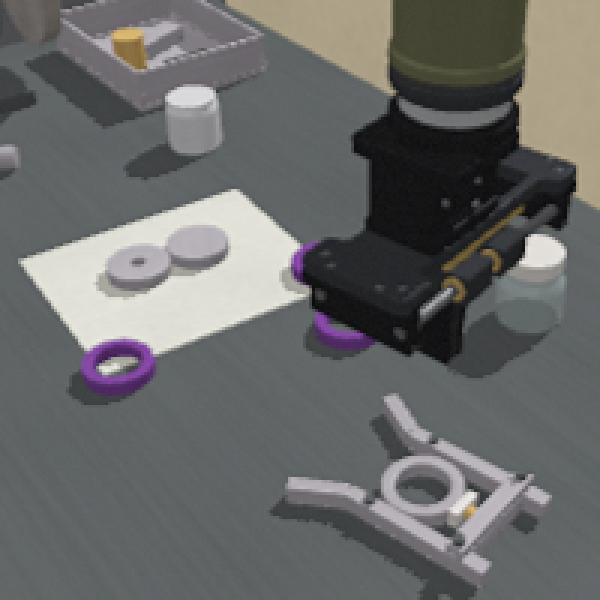

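Call:
send_rows([
  [[0,-2,4],0],
  [[-0.5,-4,8],0],
  [[-1,-5,13],0],
  [[-1.5,-6,18],0],
  [[-2,-6,23],0],
  [[-2.5,-6,28],0],
  [[-3,-6,33],0],
  [[-3,-6,38],0],
  [[-3,-6,42],0],
  [[-3,-6,45],0],
  [[-3,-6,45],0],
])

```text
time_s: 34.6
position: [0.4124, 0.2226, 0.2161]
eef_rot: [-1.542, -0.196, 0.211]
force: [0.8, -0.8, -0.3]
gripper_width: 0.0006
```

```bash
python3 - <<'E'
from h import *
print(read_state()["time_s"])
for n in("top","side"):
    im=get_image(n)[:,:,::-1].copy(); cv2.imwrite(f"pics/{n}12.png",im)
im=cv2.imread("pics/top12.png")
cv2.imwrite("pics/top12j.png",cv2.resize(im[195:265,350:440],None,fx=8,fy=8,interpolation=cv2.INTER_CUBIC))
E
```

```text
34.6
```

View pics/top12j.png

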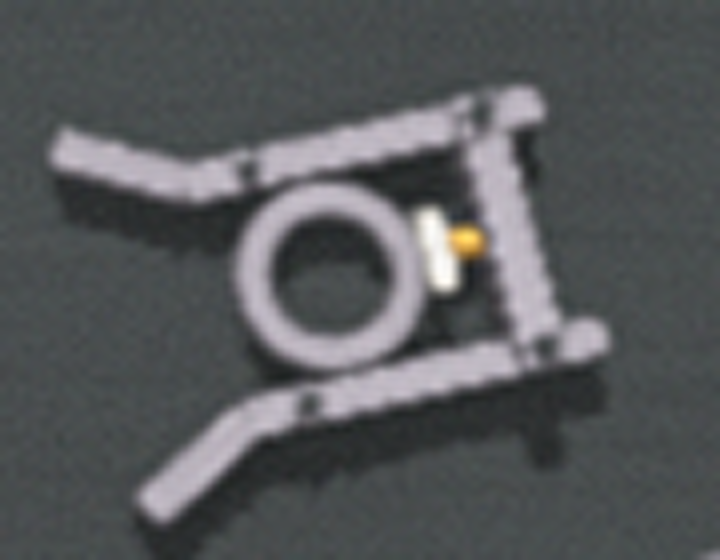

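View pics/top12.png

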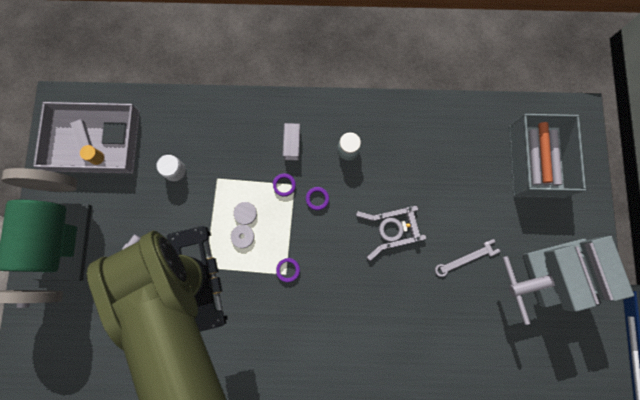

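```bash
python3 - <<'E'
from h import *
a=cv2.imread("pics/top0.png");b=cv2.imread("pics/top12.png")
for nm,(x0,y0,x1,y1) in dict(discs=(232,200,256,250),small=(230,224,249,250),jar=(335,130,365,162),offcut=(280,120,303,163),wrench=(432,236,505,280),tin=(155,150,188,186),jig=(352,200,432,265)).items():
    A=a[y0:y1,x0:x1].astype(np.float32).mean(2);B=b[y0:y1,x0:x1].astype(np.float32).mean(2)
    print(nm,np.round(cv2.phaseCorrelate(A,B),2),"px, 2.4mm/px")
im=cv2.resize(b,None,fx=4,fy=4,interpolation=cv2.INTER_CUBIC)
g=im[4*195:4*265,4*350:4*440].mean(2).astype(np.uint8)
h=cv2.HoughCircles(g,cv2.HOUGH_GRADIENT,1,200,param1=100,param2=15,minRadius=44,maxRadius=58)
c=h[0][0]; px=[(c[0]+.5)/4-.5+350,(c[1]+.5)/4-.5+195]
w=ray("top",px,.014)[0]; print(w.round(4),c[2]/4,"jig",w2j(w[:2]).round(4))
s=cv2.imread("pics/side12.png");cv2.imwrite("pics/side12j.png",cv2.resize(s[225:290,320:390],None,fx=8,fy=8,interpolation=cv2.INTER_CUBIC))
E
```

```text
Traceback (most recent call last):
ValueError: setting an array element with a sequence. The requested array has an inhomogeneous shape after 1 dimensions. The detected shape was (2,) + inhomogeneous part.
```

```bash
python3 - <<'E'
from h import *
a=cv2.imread("pics/top0.png");b=cv2.imread("pics/top12.png")
for nm,(x0,y0,x1,y1) in dict(discs=(232,200,256,250),small=(230,224,249,250),jar=(335,130,365,162),offcut=(280,120,303,163),wrench=(432,236,505,280),tin=(155,150,188,186),jig=(352,200,432,265)).items():
    A=a[y0:y1,x0:x1].astype(np.float32).mean(2);B=b[y0:y1,x0:x1].astype(np.float32).mean(2)
    print(nm,np.round(cv2.phaseCorrelate(A,B)[0],2))
im=cv2.resize(b,None,fx=4,fy=4,interpolation=cv2.INTER_CUBIC)
g=im[4*195:4*265,4*350:4*440].mean(2).astype(np.uint8)
h=cv2.HoughCircles(g,cv2.HOUGH_GRADIENT,1,200,param1=100,param2=15,minRadius=44,maxRadius=58)
c=h[0][0]; px=[(c[0]+.5)/4-.5+350,(c[1]+.5)/4-.5+195]
w=ray("top",px,.014)[0]; print(w.round(4),c[2]/4,"jig",w2j(w[:2]).round(4))
s=cv2.imread("pics/side12.png");cv2.imwrite("pics/side12j.png",cv2.resize(s[225:290,320:390],None,fx=8,fy=8,interpolation=cv2.INTER_CUBIC))
E
```

```text
discs [-0.08 -0.04]
small [-0.03  0.57]
jar [0.1  0.09]
offcut [0.11 0.71]
wrench [0.46 0.44]
tin [-0.04 -0.03]
jig [ 0.1  -0.01]
[ 0.5513 -0.1969  0.014 ] 11.575 jig [-0.0184 -0.0005]
```

View pics/side12j.png

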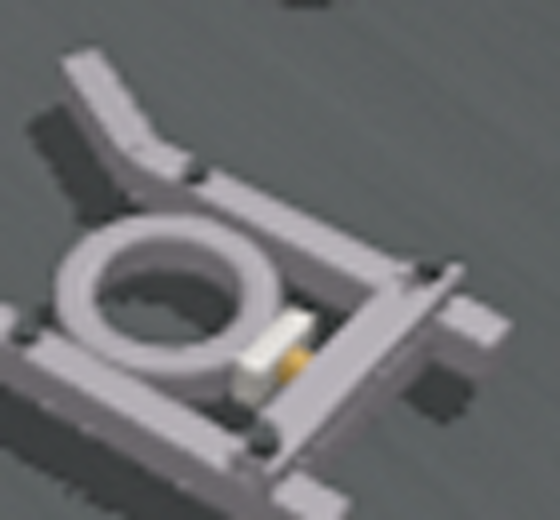

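```bash
python3 - <<'E'
from h import *
b=cv2.imread("pics/top12.png").mean(2).astype(np.float32)
for y in(-.006,0,.006):
    P=np.array([[*jp(x,y),.015] for x in np.arange(-.004,.022,.001)]);q=proj("top",P).astype(np.float32)
    print(y,cv2.remap(b,q[:,:1],q[:,1:],cv2.INTER_LINEAR).ravel().astype(int))
E
```

```text
-0.006 [ 62  57  56  62  69  86 106 129 147 165 177 177 178 173 166 158 165 174
 186 208 228 241 243 245 239 230]
0 [ 47  46  48  50  64  82  99 118 136 152 165 175 178 177 176 173 171 173
 186 199 213 226 237 235 232 226]
0.006 [ 46  49  52  68  87 108 128 149 164 173 180 181 180 178 171 165 164 175
 187 202 221 239 241 241 238 224]
```

```bash
python3 -c "
from station import *
print(finish_job(), read_state()['time_s'])"
```

```text
the job is handed in; nothing more can be done
the job is handed in; nothing more can be done
```

The wide-bored ring is resting flat between the jig guides against the white stop pad, and the job was handed in at about 35 s of the 69 s allowed. No verdict is reported back.

**What I did**
- With the closed fingers in the bore, I pushed the ring straight out of the cluster and slid it round to the jig mouth and in between the guides.
- I felt contact with the pad in steps of about 0.8 mm. I then raised the force on the tool in stages to about 11.4 N for 1.4 s, and to 13 N for a further second or more.
- I backed off slowly so the ring stayed against the pad, then lifted the fingers out of the bore and moved the arm away.

**Last checks**
- **Ring position:** the top view puts its centre at about x = -18 mm and y = -0.5 mm in the jig frame. It looks flat, and no dark gap shows between rim and pad.
- **Pad contact:** gaps under a millimetre cannot be seen at 2.4 mm per pixel. That the ring still touches the pad rests mainly on the slow release.
- **Pad press:** I estimate 1.3 to 1.8 mm of travel from the tool's movement after contact. The pad itself was not measured directly, and the tool force includes the ring's friction.
- **Other items:** comparing pictures from before and after, the two discs taken together, the jig, jar and tin shifted by no more than 0.1 px.
- **Checks that disagreed:** the small-bore disc alone, the offcut and the wrench gave 0.6 to 0.7 px (about 1.5 mm). I put this down to noise, as the arm went nowhere near the offcut or wrench. The hammer was mostly hidden by the arm in the last picture, so I did not check it.
- **Offset in the bore:** the bore met the fingers about 10 mm ahead of the ring's centre, where I expected 5 mm. I think the fingertips taper, but I did not confirm this.

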